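# Park the long printing roller at the top of its gutter

## Robot

A 7-joint arm with a two-finger parallel gripper is mounted at the origin on the work surface. World frame = base frame: x ahead of the robot, y to its left, z up, the work surface at z = 0. Lengths are in m, angles in rad, forces in N, time in s.
With the tool pointing down it reaches from about 0.4 to 0.875 m from the base axis. Payload 4.4 kg.
Tool frame: the origin (TCP) lies between the finger pads; the fingertips stand 14 mm ahead of it and the grasp point (between the pads) lies 5 mm behind it; z points along the fingers, y is the line along which they close (so a half turn about z gives the same grasp; the last joint's range is limited). The gripper opens to 85 mm and grips with 20 to 120 N. Pads are 22 mm wide; open, the fingers measure 114 mm over their backs; the gripper's body (76 mm by 85 mm) begins 54 mm behind the grasp point. The pads swing forward as they close: fully open they stand 13 mm farther back than shut.
Start: joints at [-0.066, 0.628, 0.038, 1.517, -0.027, 0.996, -0.02], TCP at [0.65, 0, 0.245] pointing down, gripper open.
Joint ranges: [-3.06, 3.06], [-0.37, 2.12], [-1.25, 1.32], [0.18, 2.47], [-1.1, 4.24], [0.23, 1.98], [-2.94, 2.94]. Speed limits (rad/s): [2.57, 2.57, 3.14, 3.14, 3.14, 3.14, 3.14].

## Interface

Orientations are given as a unit quaternion [w, x, y, z].
In Python, from rig import manip gives the robot as it stands.
- The arm moves only by the shell command python3 -m jog 'ROWS' [FORCE]. ROWS is JSON, a list of rows, each a list of 7 numbers: the turn, a rotation vector about the tool's x, y, z in units of 6 degrees (1.0 is 6 degrees), then the shift along the tool's x, y, z in units of 50 mm (1.0 is 50 mm), then the finger opening in mm, from 0 to 85.4. A call has 1 to 5 rows; each row shifts and turns the commanded pose from where the row before left it, along the tool's axes as they then stand; what a row does not reach is not made up. A row lasts 1/10 s, in which the tool goes at most 50 mm and 8.59 degrees, less where a joint would pass 70% of its speed; a pose out of reach is approached as far as the arm can. A call is refused whole if a number of a shift passes 1 or a number of a turn 1, either way. A call with a gripper value outside its range is refused whole. The fingers move at their own pace and stop on an object; FORCE is the grip in N (left out, the last holds). Time passes only in rows, so rows that do not move let the fingers close. It gives the time, the measured TCP pose, the force, the opening and the grip force at its end, in the units of the state.
- manip.sense(): the state, without advancing time (a new reading comes with each control period).
- manip.grab_frame(name): name is "scene" or "side" or "wrist"; returns a dict with "pixels" (480x640x3 uint8, red, green, blue), "depth" (480x640 float32, m along the optical axis (not along the pixel's ray), 0 where there is no reading), "fx", "fy", "cx", "cy" (pixels), "R" (3x3) and "t" (3): a world point X has camera coordinates R X + t. Camera axes: x right, y down, z forward; pixel columns grow to the right and rows downward; lengths in m; the calibration is good to about 2 mm. A picture is of the moment at which its call begins.
- manip.finish_job(): hands the job in; it is judged then, once.
The state is a dict: "time": time; "joint_pos": joint angles; "dq": joint speeds; "joint_torque": joint torques, N m; "tcp_pos": TCP position; "orientation": TCP orientation; "ft_force": force on the tool from outside, world axes, zero at the start; "torque": the same for the moment, N m; "grip_width": finger opening in m; "grasp_force": force on a finger pad.
Only numpy, scipy, OpenCV 4.12 (cv2) and the standard library are available. Lean on these libraries where they do the work, as an engineer would, in place of code of your own. Each camera call takes 0.05 s, during which the arm holds its last target. There are 200 camera calls.

## Task

Two wooden printing rollers lie at the low end of a sloping two-lane rack. With the fingertips, push the longer one up along its lane and over the crest, keeping the fingers behind it all the way up, so that it lies still in the dip against the end board and cannot roll back. Only push it, do not lift or carry it, and leave the shorter roller and the other things on the table where they are; finish with the hand clear.

Things in the scene. Friction and masses are not known exactly. Their poses are not given: they have to be found in the camera images.
- rack: Fixed plywood rack, 271 long, 188 wide (mm), with two parallel sloping lanes. Origin on the table under its middle; own x runs along the lanes uphill, y across, z up. Lane centre lines at y = +46 and -46; each lane is 80 wide inside, its walls stand 14 above its floor. Floor: rises at 8 degrees from height 14 at x = -130 to the crest, then falls at 12 degrees into a dip up to the end board.
- ramp: Rising part of the rack's floor, fixed to the rack. Origin on the floor surface at the low end, midway between the lanes (rack x = -130 mm, height 14 mm); own x runs up the slope (8 degrees), z square to the floor. A low stop bar, 10 mm thick, standing 14 mm above the floor (level with the walls), crosses both lanes just before this origin.
- crest (a point): Middle of the crest line, the highest line of the lane floors, crossing both lanes: rack x = +60 mm, y = 0, height 40.7 mm. A roller pushed past it rolls on by itself into the dip (deep enough to hold it); let go before it, the roller rolls back down to the low bar.
- end_stop (a point): On the face of the upright end board that closes both lanes at the top: rack x = +117 mm, y = 0, height 28.6 mm (the dip's floor there). The board is 12 mm thick, its top 76 mm above the table. A roller resting in the dip touches it, its middle then at rack x = +92 mm, height 59.5 mm.
- long_roller: The longer of two loose wooden printing rollers with grooves round them: a cylinder 50 mm in diameter, 70 mm long, about 0.16 kg. Origin at its middle (on the axis), own y along its axis; it turns as it rolls. It starts in one of the two lanes, lying across it against the low stop bar, middle at about rack x = -111 mm, height 42 mm.
- short_roller: The shorter roller, likewise grooved: a cylinder 50 mm in diameter, 42 mm long, about 0.1 kg; origin at its middle, own y along its axis. It lies at the low end of the other lane, at the same rack x and height.
- paint_jar: Bystander: a glass paint jar, 56 mm across, 65 mm tall; origin at the centre of its underside.
- tape_roll: Bystander: a roll of paper tape lying flat, 90 mm across, 24 mm tall; origin at the centre of its underside.
- stamp_block: Bystander: an upright round wooden block, 44 mm across, 55 mm tall; origin at the centre of its underside.
- glue_bottle: Bystander: a white bottle, 56 mm across, 150 mm tall; origin at the centre of its underside.
- mug: Bystander: a white mug, 80 mm across, 90 mm tall; origin at the centre of its underside.
- spatula: Bystander: a spatula lying on the table, handle towards its own -x; origin on its underside.
- brush: Bystander: a brush lying on the table, handle towards its own -x; origin on its underside.
Not all that is in view belongs to the job. What is shaped like the long_roller but pink is not meant.

How it is judged:
By the outcome, as a careful person would: the job done as asked, in the order asked, and still so for the second after the job is handed in, with the robot touching nothing.
It also fails if it takes over 38 s, if anything falls off the work surface, if the arm or the gripper's body presses on something with over 40 N, if the wrist force passes 120 N, or if a joint passes its speed limit or range.

## Working session

There is one attempt and no reset: what is moved stays moved. The work goes in short steps, Python scripts to look and compute and a shell command to move; the robot and the scene stay as the last step left them, time stands still between calls to the robot, and variables do not carry over. Pictures are saved under pics/ and viewed, at most 10 in all, crops included, and the job is handed in when it is done.

```bash
mkdir -p pics
python3 - <<'E'
from rig import manip
import cv2,numpy as np
for n in("scene","side"):
    f=manip.grab_frame(n); cv2.imwrite(f"pics/{n}0.png",f["pixels"][:,:,::-1]); np.savez(f"/tmp/{n}.npz",**f)
s=manip.sense();print(s["time"],s["tcp_pos"],s["orientation"])
E
```

```text
0.1 [6.49465734e-01 5.21872963e-05 2.44487675e-01] [-6.04670354e-04  7.07089565e-01  7.07123477e-01 -6.07284591e-04]
```

View pics/scene0.png

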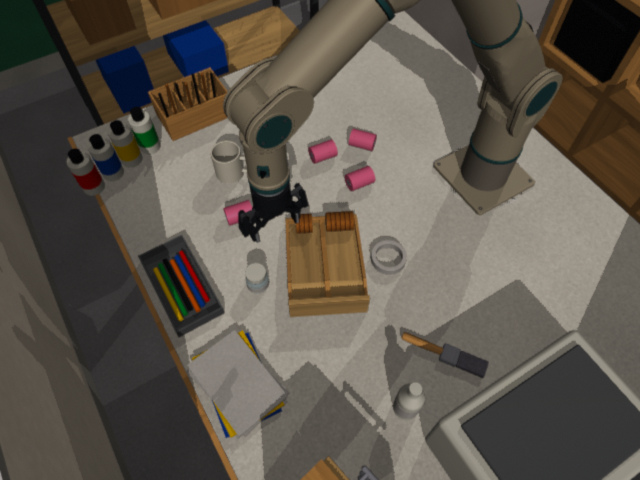

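View pics/side0.png

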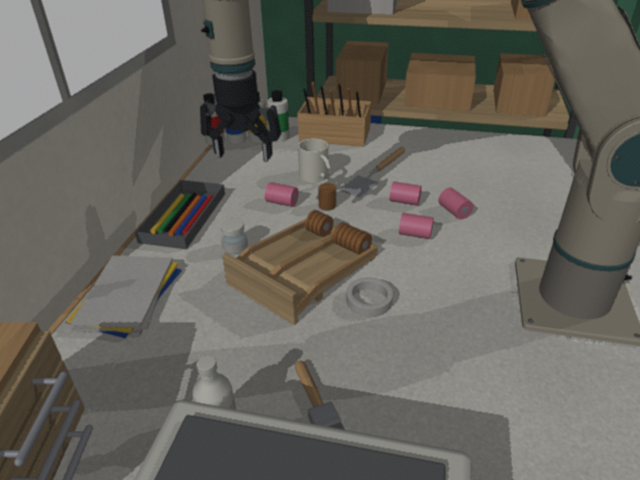

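The scene view shows the long roller at about (341,221) and the short one at (304,224). The end board is at about (290–368, 300). In the side view the long roller is at (353,238).

```bash
cat > h.py <<'E'
import numpy as np,cv2
def cloud(f):
    d=f["depth"].astype(float);v,u=np.mgrid[:480,:640]
    c=np.stack([(u-f["cx"])/f["fx"]*d,(v-f["cy"])/f["fy"]*d,d],-1)
    X=(c-f["t"])@f["R"]; X[d==0]=np.nan
    return X
def proj(f,P):
    c=P@f["R"].T+f["t"];return np.stack([c[...,0]/c[...,2]*f["fx"]+f["cx"],c[...,1]/c[...,2]*f["fy"]+f["cy"]],-1)
E
python3 - <<'E'
from h import *
from scipy.optimize import minimize
from scipy.spatial import cKDTree
P=[]
for n,px in(("scene",[(341,221),(304,224),(325,260),(365,300),(290,305),(385,255),(257,278)]),("side",[(353,238),(319,223),(300,255),(296,295),(230,258)])):
    f=np.load(f"/tmp/{n}.npz");X=cloud(f)
    for u,v in px: print(n,(u,v),X[v,u].round(3))
    hsv=cv2.cvtColor(f["pixels"],cv2.COLOR_RGB2HSV)
    x0,x1,y0,y1=(280,375,205,320) if n=="scene" else (220,385,205,320)
    m=np.zeros((480,640),bool);m[y0:y1,x0:x1]=1
    m&=(hsv[...,0]>7)&(hsv[...,0]<25)&(hsv[...,1]>70)&(X[...,2]>.008)&(X[...,2]<.1)
    Q=X[m];print(n,len(Q),np.median(Q,0));P.append(Q)
    print(" camera at",(-f["R"].T@f["t"]).round(2))
# endboard top fit: z near .076
for Q in P:
    T=Q[(Q[:,2]>.070)&(Q[:,2]<.08)]; c=T.mean(0);w,V=np.linalg.eigh(np.cov((T-c)[:,:2].T))
    p=(T-c)[:,:2]@V[:,1];print("top",len(T),c.round(4),V[:,1].round(3),p.min().round(4),p.max().round(4))
# fit rack model surface (floor+walls+board) to the cloud
def model(s=.004):
    L=[]
    def fl(x): return np.where(x<.06,.014+(x+.13)*np.tan(np.radians(8)),.0407-(x-.06)*np.tan(np.radians(12)))
    xs=np.arange(-.14,.117,s)
    for x in xs:
        for y in np.arange(-.094,.0941,s):
            w=abs(abs(y)-.046)>.04 or x<-.13
            L.append((x,y,fl(max(x,-.13))+(.014 if w else 0)))
    for y in np.arange(-.094,.0941,s):
        for x in np.arange(.117,.1291,s): L.append((x,y,.076))
        for z in np.arange(.03,.076,s): L.append((.117,y,z))
        for z in np.arange(.005,.076,s): L.append((.129,y,z))
    for x in np.arange(-.14,.129,s):
        for z in np.arange(.005,.028 if x<-.13 else fl(x)+.014,s):
            L+=[(x,.094,z),(x,-.094,z)]
    return np.array(L)
t=cKDTree(model())
A=np.vstack(P)
def cost(q,A):
    c,s=np.cos(q[2]),np.sin(q[2]);d=A-[q[0],q[1],q[3]]
    B=np.c_[c*d[:,0]+s*d[:,1],-s*d[:,0]+c*d[:,1],d[:,2]]
    return np.minimum(t.query(B)[0],.015).mean()
for nm,S in(("both",A[::3]),("scene",P[0]),("side",P[1][::2])):
    best=min((minimize(cost,[*A[:,:2].mean(0),y,0],(S,),method="Nelder-Mead",options=dict(initial_simplex=np.array([[*A[:,:2].mean(0),y,0]]+[[*(A[:,:2].mean(0)+np.eye(2)[i]*.02),y,0] for i in(0,1)]+[[*A[:,:2].mean(0),y+.15,0],[*A[:,:2].mean(0),y,.004]]))) for y in np.arange(0,6.28,.4)),key=lambda r:r.fun)
    print(nm,best.x.round(4),best.fun)
E
```

```text
scene (341, 221) [ 0.449 -0.045  0.059]
scene (304, 224) [ 0.535 -0.083  0.064]
scene (325, 260) [0.539 0.024 0.045]
scene (365, 300) [0.524 0.175 0.073]
scene (290, 305) [0.677 0.095 0.072]
scene (385, 255) [ 0.385  0.07  -0.003]
scene (257, 278) [ 0.708 -0.009  0.064]
scene 7555 [0.54254232 0.03356251 0.03573974]
 camera at [0.88 0.56 1.19]
side (353, 238) [ 0.438 -0.034  0.06 ]
side (319, 223) [ 0.521 -0.078  0.057]
side (300, 255) [0.537 0.028 0.048]
side (296, 295) [0.508 0.166 0.067]
side (230, 258) [0.659 0.098 0.075]
side 9100 [0.53309058 0.04109723 0.03799502]
 camera at [0.31 0.84 0.71]
top 441 [0.5933 0.128  0.0751] [-0.929  0.37 ] -0.0934 0.092
top 538 [0.5856 0.135  0.0753] [-0.89   0.455] -0.1 0.0866
both [5.3620e-01 2.0600e-02 1.0928e+00 1.0000e-04] 0.003972880275229011
scene [ 5.3610e-01  2.2700e-02  1.0913e+00 -3.0000e-04] 0.003817717667124487
side [5.3590e-01 1.9600e-02 1.0925e+00 6.0000e-04] 0.003882085129248645
```

```bash
cat >> h.py <<'E'
from scipy.spatial.transform import Rotation as Ro
O=np.array([.536,.0207,0]);Y=1.092
U=Ro.from_euler("z",Y).as_matrix()
def st():
    from rig import manip
    s=manip.sense();q=s["orientation"];R=Ro.from_quat([*q[1:],q[0]]);return s,R
def go(rx,ry,z):
    s,R=st();p=np.array(s["tcp_pos"]);T=O+U@[rx,ry,z]
    D=Ro.from_matrix(np.c_[U[:,0],-U[:,1],-U[:,2]])
    print("t",s["time"],"rack",((p-O)@U).round(4),"F",np.round(s["ft_force"],1),"w",s["grip_width"])
    print("shift units",(R.inv().apply(T-p)/.05).round(3),"turn units",(np.degrees((R.inv()*D).as_rotvec())/6).round(3))
E
python3 -m jog '[[0,0,0.91,0,0,0,30],[0,0,0.91,0,0,0,30],[0,0,0.91,0,0,0,30],[0,0,0.91,0,0,0,30],[0,0,0.91,0,0,0,30]]'
python3 -c "
from h import *
go(-.165,.046,.13)"
```

```text
time: 0.6
tcp_pos: [0.6496, 0.0001, 0.2448]
orientation: [-0.0, 0.855, 0.519, -0.0]
ft_force: [0.8, 0.0, -0.7]
grip_width: 0.0302
grasp_force: 0.0
t 0.6 rack [ 0.034  -0.1104  0.2448] F [ 0.8  0.  -0.7] w 0.030244381060076594
shift units [-3.985 -3.119  2.301] turn units [-0.01   0.005 -0.015]
```

```bash
python3 -m jog '[[0,0,0,-0.57,-0.45,0.2,30],[0,0,0,-0.57,-0.45,0.2,30],[0,0,0,-0.57,-0.45,0.2,30],[0,0,0,-0.57,-0.45,0.2,30],[0,0,0,-0.57,-0.45,0.2,30]]' >/dev/null
python3 -m jog '[[0,0,0,-0.57,-0.44,0.3,30],[0,0,0,-0.56,-0.43,0.4,30],[0,0,0,0,0,0.6,30],[0,0,0,0,0,0,30],[0,0,0,0,0,0,30]]'
python3 - <<'E'
from h import *
from rig import manip
go(-.165,.046,.06)
f=manip.grab_frame("wrist");w=manip.grab_frame("side")
np.savez("/tmp/w.npz",**f);np.savez("/tmp/s1.npz",**w)
a=f["pixels"];b=cv2.resize(w["pixels"][130:300,250:477],(640,480))
cv2.imwrite("pics/a1.png",cv2.resize(np.hstack([a,b]),(800,300))[:,:,::-1])
E
```

```text
time: 1.6
tcp_pos: [0.4206, -0.1051, 0.1304]
orientation: [-0.0, 0.854, 0.52, -0.0]
ft_force: [1.0, 0.0, 0.8]
grip_width: 0.0302
grasp_force: 0.0
t 1.6 rack [-0.1648  0.0445  0.1304] F [1.  0.  0.8] w 0.030236557693991997
shift units [-0.003 -0.03   1.408] turn units [-0.005 -0.001  0.025]
```

View pics/a1.png

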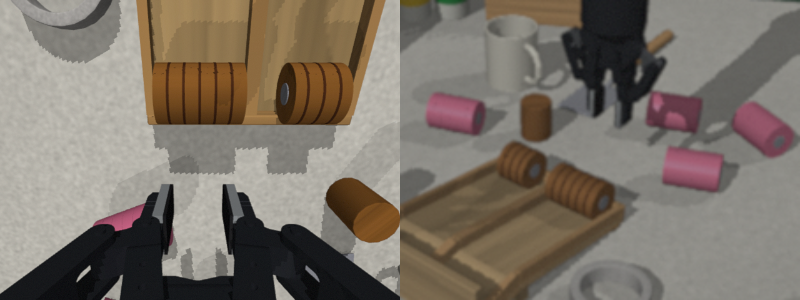

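The wrist view shows the long roller in the left lane (about 198,93 in the picture) and the short one on the right (315,93). A pink roller shows below the left finger, so I'll check clearances and refine the measurements from near.

Run:
```python
from h import *
w=dict(np.load("/tmp/w.npz"));s=dict(np.load("/tmp/s1.npz"))
for n,f in(("wrist",w),("side",s)):
    X=cloud(f);hsv=cv2.cvtColor(f["pixels"],cv2.COLOR_RGB2HSV);r=(X-O)@U
    rr=lambda m,t:print(n,t,m.sum(),np.percentile(r[m],[1,50,99],axis=0).round(3).tolist()) if m.sum() else 0
    near=(abs(r[...,0])<.3)&(abs(r[...,1])<.25)
    pk=((hsv[...,0]>160)|(hsv[...,0]<3))&(hsv[...,1]>90)&(hsv[...,2]>60)&near
    k,l=cv2.connectedComponents(pk.astype(np.uint8))
    for i in range(1,k):
        if (l==i).sum()>80: rr(l==i,"pink")
    br=(hsv[...,0]>5)&(hsv[...,0]<25)&(hsv[...,1]>90)&(r[...,2]>.046)&(r[...,2]<.08)&(r[...,0]<-.07)
    k,l=cv2.connectedComponents(br.astype(np.uint8))
    for i in range(1,k):
        if (l==i).sum()>60: rr(l==i,"brown")
    if n=="wrist":
        tops=(r[...,2]>.01)&(r[...,2]<.035)&(hsv[...,0]<25)&(hsv[...,1]>60)&(r[...,0]<-.12)&(abs(r[...,1])<.1);rr(tops,"bar")
    dk=(hsv[...,2]<70)&(abs(r[...,0]+.165)<.05)&(abs(r[...,1]-.046)<.07)&(r[...,2]>.09);rr(dk,"gripper")
    if n=="side":
        z=r[...,2][dk];print("low",np.sort(z)[:20].round(3))
        for lo in(.09,.11,.12,.13): rr(dk&(r[...,2]>lo)&(r[...,2]<lo+.015),f"grip {lo}")
```

```text
wrist pink 1531 [[-0.247, 0.073, 0.02], [-0.236, 0.118, 0.034], [-0.153, 0.152, 0.164]]
wrist brown 14554 [[-0.132, 0.009, 0.048], [-0.106, 0.043, 0.065], [-0.085, 0.077, 0.068]]
wrist brown 9807 [[-0.132, -0.07, 0.048], [-0.106, -0.046, 0.064], [-0.086, -0.028, 0.068]]
wrist brown 4611 [[-0.245, -0.14, 0.047], [-0.222, -0.118, 0.055], [-0.204, -0.099, 0.057]]
wrist bar 3306 [[-0.23, -0.1, 0.013], [-0.132, -0.018, 0.028], [-0.12, 0.09, 0.034]]
wrist gripper 52382 [[-0.174, -0.013, 0.129], [-0.153, 0.044, 0.185], [-0.147, 0.101, 0.205]]
side pink 505 [[-0.192, -0.244, 0.01], [-0.154, -0.207, 0.038], [-0.136, -0.176, 0.052]]
side pink 272 [[-0.273, 0.088, 0.041], [-0.252, 0.12, 0.048], [-0.233, 0.152, 0.053]]
side pink 294 [[-0.253, 0.094, 0.012], [-0.239, 0.125, 0.027], [-0.224, 0.155, 0.039]]
side brown 285 [[-0.618, -0.469, 0.047], [-0.586, -0.412, 0.067], [-0.522, -0.357, 0.08]]
side brown 87 [[-0.631, -0.374, 0.05], [-0.6, -0.341, 0.072], [-0.557, -0.308, 0.08]]
side brown 203 [[-0.404, -0.547, 0.046], [-0.372, -0.508, 0.063], [-0.362, -0.495, 0.08]]
side brown 584 [[-0.533, -0.416, 0.047], [-0.495, -0.344, 0.064], [-0.456, -0.272, 0.08]]
side brown 152 [[-0.244, -0.136, 0.046], [-0.221, -0.113, 0.055], [-0.204, -0.096, 0.058]]
side brown 314 [[-0.129, -0.067, 0.046], [-0.099, -0.04, 0.06], [-0.086, -0.024, 0.069]]
side brown 548 [[-0.126, 0.012, 0.047], [-0.098, 0.051, 0.06], [-0.087, 0.081, 0.069]]
side gripper 4810 [[-0.204, -0.009, 0.131], [-0.153, 0.065, 0.287], [-0.119, 0.109, 0.509]]
low [0.119 0.119 0.12  0.121 0.121 0.121 0.122 0.122 0.122 0.122 0.122 0.122
 0.123 0.123 0.125 0.125 0.125 0.125 0.126 0.126]
side grip 0.11 16 [[-0.177, 0.027, 0.119], [-0.165, 0.03, 0.122], [-0.158, 0.071, 0.125]]
side grip 0.12 63 [[-0.177, 0.017, 0.121], [-0.162, 0.031, 0.128], [-0.154, 0.074, 0.135]]
side grip 0.13 79 [[-0.176, 0.017, 0.13], [-0.161, 0.032, 0.138], [-0.155, 0.075, 0.145]]
```

```bash
python3 -m jog '[[0,0,0.02,0,0,0.6,30],[0,0,0,0,0,0.5,30],[0,0,0,0,0,0.4,30],[0,0,0,0,0,0.17,30],[0,0,0,0,0,0,30]]' >/dev/null
python3 -m jog '[[0,0,0,0.1,0,0,30],[0,0,0,0.1,0,0,30],[0,0,0,0.08,0,0,30],[0,0,0,0.06,0,0,30],[0,0,0,0,0,0,30]]'
python3 - <<'E'
from h import *
from rig import manip
go(-.147,.044,.047)
w=manip.grab_frame("side")
b=cv2.resize(w["pixels"][150:300,280:480],(800,600),interpolation=2)
cv2.imwrite("pics/a2.png",b[:,:,::-1])
E
```

```text
time: 2.7
tcp_pos: [0.427, -0.0876, 0.057]
orientation: [-0.004, 0.854, 0.52, -0.0]
ft_force: [-0.3, 0.3, 0.1]
grip_width: 0.0299
grasp_force: 0.0
t 2.7 rack [-0.1463  0.0469  0.057 ] F [-0.3  0.3  0.1] w 0.029850036504738022
shift units [-0.014  0.059  0.199] turn units [-0.066 -0.038  0.009]
```

View pics/a2.png

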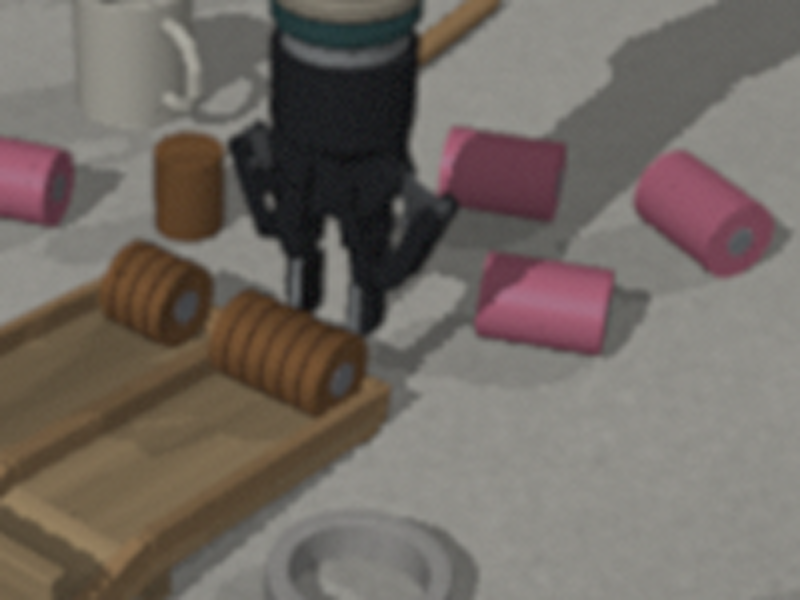

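The fingers, at about (335,300) in the crop, stand just behind the long roller but 10 mm too high. I'll back off a little and lower them.

```bash
python3 -m jog '[[0,0,0,-0.12,0.05,0,30],[0,0,0,0,0,0.1,30],[0,0,0,0,0,0.1,30],[0,0,0,0,0,0.02,30],[0,0,0,0,0,0,30]]'
python3 -c "
from h import *
go(-.147,.044,.047)"
```

```text
time: 3.25
tcp_pos: [0.4256, -0.095, 0.0456]
orientation: [-0.004, 0.855, 0.519, -0.001]
ft_force: [1.4, -0.5, -0.5]
grip_width: 0.0299
grasp_force: 0.0
t 3.25 rack [-0.1536  0.0447  0.0456] F [ 1.4 -0.5 -0.5] w 0.029915910658657986
shift units [ 0.132  0.013 -0.028] turn units [-0.076 -0.027 -0.009]
```

```bash
python3 -m jog '[[0,0,0,0.1,0,0,30],[0,0,0,0.1,0,-0.01,30],[0,0,0,0.1,0,-0.014,30],[0,0,0,0.1,0,-0.014,30],[0,0,0,0.1,0,-0.014,30]]'
python3 -m jog '[[0,0,0,0.1,0,-0.014,30],[0,0,0,0.1,0,-0.014,30],[0,0,0,0.1,0,-0.014,30],[0,0,0,0.1,0,-0.014,30],[0,0,0,0.1,0,-0.014,30]]'
python3 - <<'E'
from h import *
from rig import manip
go(-.1,.044,.05)
w=manip.grab_frame("wrist")
cv2.imwrite("pics/a3.png",w["pixels"][:,:,::-1])
E
```

```text
time: 3.75
tcp_pos: [0.4377, -0.072, 0.0485]
orientation: [-0.004, 0.855, 0.519, -0.0]
ft_force: [-0.6, -0.9, 1.8]
grip_width: 0.0298
grasp_force: 0.7
time: 4.25
tcp_pos: [0.4491, -0.0498, 0.052]
orientation: [-0.004, 0.855, 0.519, -0.001]
ft_force: [-0.9, -0.8, 1.0]
grip_width: 0.0299
grasp_force: 0.7
t 4.25 rack [-0.1026  0.0447  0.052 ] F [-0.9 -0.8  1. ] w 0.02991344042726571
shift units [0.053 0.014 0.04 ] turn units [-0.073 -0.032  0.   ]
```

View pics/a3.png

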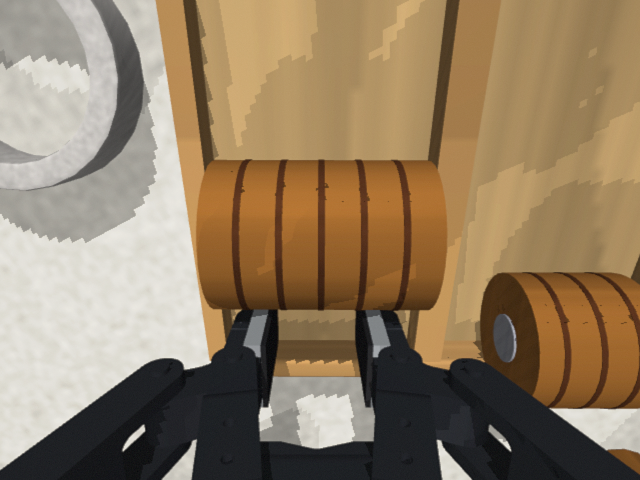

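The roller (320,235) lies square in its lane, with both fingertips against its back. I'll continue pushing.

```bash
for i in 1; do :; done
python3 -m jog '[[0,0,0,0.1,0,-0.014,30],[0,0,0,0.1,0,-0.014,30],[0,0,0,0.1,0,-0.014,30],[0,0,0,0.1,0,-0.014,30],[0,0,0,0.1,0,-0.014,30]]'
python3 -m jog '[[0,0,0,0.1,0,-0.014,30],[0,0,0,0.1,0,-0.014,30],[0,0,0,0.1,0,-0.014,30],[0,0,0,0.1,0,-0.014,30],[0,0,0,0.1,0,-0.014,30]]' >/dev/null
python3 -m jog '[[0,0,0,0.1,0,-0.014,30],[0,0,0,0.1,0,-0.014,30],[0,0,0,0.1,0,-0.014,30],[0,0,0,0.1,0,-0.014,30],[0,0,0,0.1,0,-0.014,30]]' >/dev/null
python3 -m jog '[[0,0,0,0.1,0,-0.014,30],[0,0,0,0.1,0,-0.014,30],[0,0,0,0.1,0,-0.014,30],[0,0,0,0.1,0,-0.014,30],[0,0,0,0.1,0,-0.014,30]]'
python3 - <<'E'
from h import *
from rig import manip
go(.034,.044,.071)
w=manip.grab_frame("wrist")
cv2.imwrite("pics/a4.png",w["pixels"][:,:,::-1])
E
```

```text
time: 4.8
tcp_pos: [0.4606, -0.0277, 0.0556]
orientation: [-0.004, 0.855, 0.519, -0.001]
ft_force: [-1.3, -1.3, 0.0]
grip_width: 0.03
grasp_force: 0.7
time: 6.3
tcp_pos: [0.4953, 0.0388, 0.0663]
orientation: [-0.004, 0.855, 0.519, -0.001]
ft_force: [-0.3, -2.1, 1.2]
grip_width: 0.0296
grasp_force: 0.7
t 6.3 rack [-0.0027  0.0445  0.0663] F [-0.3 -2.1  1.2] w 0.02963257316159284
shift units [ 0.734  0.009 -0.091] turn units [-0.072 -0.032 -0.001]
```

View pics/a4.png

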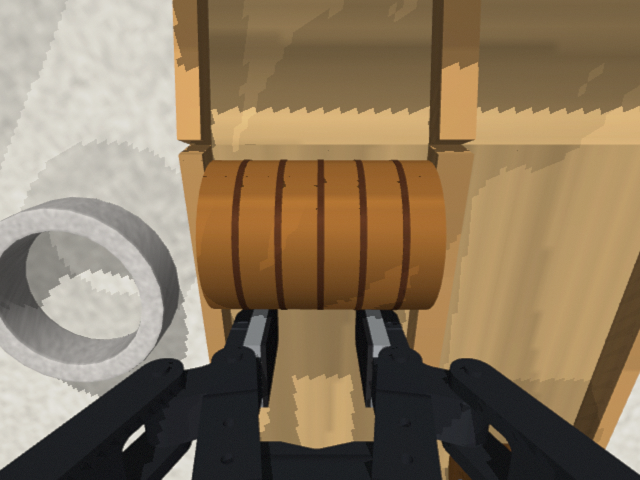

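The roller (320,235) still lies square against the fingers, with the crest line just ahead at row 145. I'll push it over slowly.

```bash
python3 -m jog '[[0,0,0,0.1,0,-0.014,30],[0,0,0,0.1,0,-0.014,30],[0,0,0,0.1,0,-0.01,30],[0,0,0,0.08,0,-0.008,30],[0,0,0,0.08,0,-0.004,30]]'
python3 -m jog '[[0,0,0,0.08,0,0,30],[0,0,0,0.08,0,0,30],[0,0,0,0.08,0,0,30],[0,0,0,0.06,0,0,30],[0,0,0,0,0,0,30]]'
python3 -m jog '[[0,0,0,0,0,0,30],[0,0,0,0,0,0,30],[0,0,0,0,0,0,30],[0,0,0,0,0,0,30],[0,0,0,0,0,0,30]]'
python3 - <<'E'
from h import *
from rig import manip
go(.034,.044,.071)
w=manip.grab_frame("wrist")
cv2.imwrite("pics/a5.png",w["pixels"][:,:,::-1])
E
```

```text
time: 6.85
tcp_pos: [0.5058, 0.0592, 0.0689]
orientation: [-0.004, 0.855, 0.519, -0.001]
ft_force: [0.1, -1.9, 0.6]
grip_width: 0.0299
grasp_force: 0.7
time: 7.35
tcp_pos: [0.5129, 0.0729, 0.0689]
orientation: [-0.004, 0.854, 0.52, -0.0]
ft_force: [-0.0, 0.2, 0.1]
grip_width: 0.0303
grasp_force: 0.0
time: 7.85
tcp_pos: [0.5126, 0.072, 0.0689]
orientation: [-0.004, 0.855, 0.519, -0.001]
ft_force: [-0.6, 0.5, -1.5]
grip_width: 0.0299
grasp_force: 0.0
t 7.85 rack [0.0348 0.0444 0.0689] F [-0.6  0.5 -1.5] w 0.029894043730435117
shift units [-0.015  0.009 -0.042] turn units [-0.072 -0.032 -0.002]
```

View pics/a5.png

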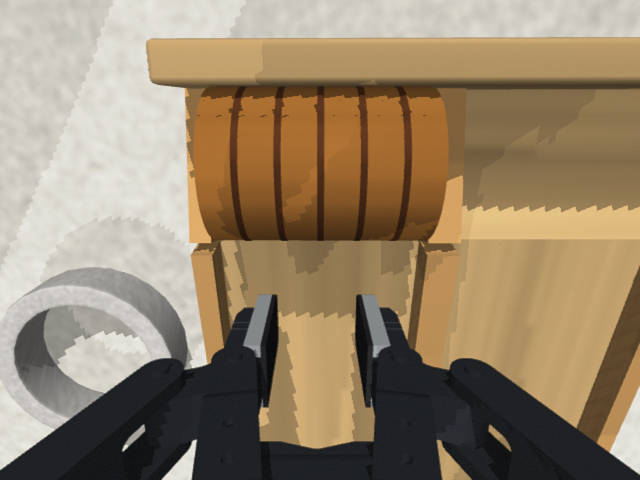

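The roller (320,165) has rolled over the crest and rests against the end board. I'll retreat back and up, then check.

```bash
python3 -m jog '[[0,0,0,-0.1,0,-0.2,30],[0,0,0,-0.2,0,-0.4,30],[0,0,0,-0.2,0,-0.6,30],[0,0,0,-0.2,0,-0.6,30],[0,0,0,-0.2,0,-0.6,30]]' >/dev/null
python3 -m jog '[[0,0,0,-0.2,0,-0.5,30],[0,0,0,-0.1,0,-0.3,30],[0,0,0,0,0,0,30],[0,0,0,0,0,0,30],[0,0,0,0,0,0,30]]'
python3 - <<'E'
from h import *
from rig import manip
for n in("scene","side"):
    f=manip.grab_frame(n);X=cloud(f);r=(X-O)@U
    m=(abs(r[...,0]-.085)<.028)&(r[...,2]>.077)&(r[...,2]<.095)&(abs(r[...,1])<.09)
    print(n,m.sum(),np.median(r[m],0).round(4),np.percentile(r[m],[2,98],axis=0).round(3).tolist())
cv2.imwrite("pics/a6.png",f["pixels"][100:400,150:550][:,:,::-1])
E
```

```text
time: 8.9
tcp_pos: [0.4852, 0.0183, 0.2279]
orientation: [-0.005, 0.854, 0.519, -0.001]
ft_force: [0.2, -1.2, -0.2]
grip_width: 0.0298
grasp_force: 0.0
scene 391 [0.097  0.0429 0.0823] [[0.078, 0.01, 0.077], [0.111, 0.078, 0.088]]
side 502 [0.0968 0.0475 0.0829] [[0.076, 0.012, 0.077], [0.11, 0.081, 0.086]]
```

View pics/a6.png

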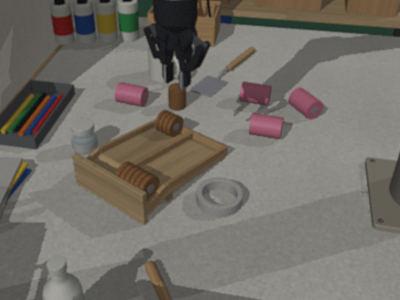

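The long roller rests in the dip at the end board, at about (138,178). The short roller (170,123) and the other things are where they were, and the hand is clear.

```bash
python3 -c "
from rig import manip
print(manip.finish_job())"
```

```text
the job is handed in; nothing more can be done
None
```

The long roller was pushed up its lane and over the crest and lies at rest in the dip against the end board; in the last pictures nothing else had moved, the hand was clear, and the job is handed in.

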